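# Ready the gluing place: check the extractor by touch, then crate the cement tins

## Robot

A 6-joint arm with a two-finger parallel gripper is mounted at the origin on the work surface. World frame = base frame: x ahead of the robot, y to its left, z up, the work surface at z = 0. Lengths are in m, angles in rad, forces in N, time in s.
With the tool pointing down it reaches from about 0.275 to 0.775 m from the base axis. Payload 14.6 kg.
Tool frame: the origin (TCP) lies at the very end of the fingers, on their centre line; the grasp point (between the pads) lies behind it (env.grip_point_offset is the z of the grasp point in the tool frame, in m); z points along the fingers, y is the line along which they close (so a half turn about z gives the same grasp; the last joint's range is limited). The gripper opens to 85 mm and grips with 20 to 120 N. Pads are 22 mm wide; open, the fingers measure 114 mm over their backs; the gripper's body (76 mm by 85 mm) begins 54 mm behind the grasp point. The pads swing forward as they close: fully open they stand 13 mm farther back than shut.
Start: joints at [-1.483, 0.263, -0.048, 1.259, 0, 1.415], TCP at [0.126, -0.51, 0.231] pointing down, gripper open.
Joint ranges: [-2.65, 2.65], [-0.89, 1.7], [-1.18, 1.37], [-2.13, 2.11], [-1.35, 1.29], [-3.14, 3.14]. Speed limits (rad/s): [1.89, 1.89, 2.57, 2.79, 3.14, 3.14].

## Interface

Orientations are given as a unit quaternion [x, y, z, w].
In Python, from cell import env, imaging, spotter gives the robot as it stands.
- The arm moves only by the tool carry_out, never from a script. Its argument "steps" is a list that holds one entry, the list of rows, each a list of 7 numbers: the turn, a rotation vector about the tool's x, y, z in rad, then the shift along the tool's x, y, z in cm, then the opening, from 0 (shut) to 1 (fully open). In form: [[[wx, wy, wz, dx, dy, dz, gripper], ...]]. A call has 1 to 20 rows; each row shifts and turns the commanded pose from where the row before left it, along the tool's axes as they then stand; what a row does not reach is not made up. A row lasts 1/8 s, in which the tool goes at most 62.5 mm and 10.7 degrees, less where a joint would pass 70% of its speed; a pose out of reach is approached as far as the arm can. A call with a gripper value outside its range is refused whole. The fingers move at their own pace and stop on an object; the grip force is fixed at half the most. Time passes only in rows, so rows that do not move let the fingers close. It gives the time, the measured TCP pose, the force, the opening and the grip force at its end, in the units of the state.
- env.state(): the state, without advancing time (a new reading comes with each control period).
- imaging.get_image(name): name is "scene" or "top" or "wrist"; returns the picture (420x560x3 uint8, red, green, blue); there is no depth.
- imaging.calibration(name): a dict with "K" (3x3 intrinsics, pixels), "world_to_cam" (4x4, takes a point from world to camera coordinates). Camera axes: x right, y down, z forward; pixel columns grow to the right and rows downward; lengths in m; the calibration is good to about 2 mm. A picture is of the moment at which its call begins: read the wrist's pose just before it. calibration takes no time and is no camera call; for the wrist camera it gives the pose at the moment of the call.
- env.close_job(): hands the job in; it is judged then, once.
Trained networks look in the newest picture that a camera, given by its name, has taken for a name from the list of things; names that differ only in an ending like _2 or _b are one class to them, and where a whole thing is asked for, a point or a joint stands for the part that bears it (a point fixed in the world has none). Each returns a list of dicts, best first, with "p" (0 to 1); they miss things now and then, are a little off and sometimes report something else, mostly with a low value. They report only what shows in the picture. A call takes as long as a camera call.
- spotter.masks_of(camera, query): "region" (420x560 bool, what is visible of it) and "extent" ([left, top, right, bottom] in pixels, round what is visible of it).
The state is a dict: "time_s": time; "q": joint angles; "joint_vel": joint speeds; "tau": joint torques, N m; "tcp_pos": TCP position; "tool_rot": TCP orientation; "wrist_force": force on the tool from outside, world axes, zero at the start; "moment": the same for the moment, N m; "width": finger opening in m; "grasp_force": force on a finger pad.
Only numpy, scipy, OpenCV 4.12 (cv2) and the standard library are available. Lean on these libraries where they do the work, as an engineer would, in place of code of your own. Each camera call takes 0.05 s, during which the arm holds its last target. There are 200 camera calls.

## Task

Get the gluing place ready. First make sure the fume extractor is running: its lamp is dead and the small lever is lost in the dark of its deep cowl, so feel with the fingers which way it stands; if it stands upright in the middle (off), push it over to the left, towards the crate (low speed), but if it already leans to either side, leave it at that speed. Only then set the two brush-top cement tins down upright in empty cells of the crate, one to a cell and not dropped, without knocking over or shifting the crate or the other things.

Things in the scene. Friction and masses are not known exactly. Their poses are not given: they have to be found in the camera images.
- switch (a point): Pivot of the extractor's lever, in the cowl's floor, 55 mm above the bench. x away from the robot, y left (towards the crate), z up. The lever swings in the y-z plane: black 11 mm rod, ball knob 23 mm across, centre 70 mm from the pivot. Upright = off (knob y 0, z +70 mm); leaning 0.6 rad left = low (y +40, z +58); right = high (y -40, z +58). It starts in any one; which is not told.
- cowl (a point): Centre of the rim of the lever's cowl, 80 mm above the pivot, axes alike: a black open-topped box, inside 88 (x) by 148 mm (y), walls 6 mm, on a grey pedestal 170 by 220 by 50 mm at the right. The lever clicks into its places: 4 to 6 N sideways on the knob moves it, past half-way it clicks over by itself. A few N straight down on the knob do not move it.
- knob_low (a point): Where the centre of the knob is when the lever leans left (low speed). A fixed point: it says nothing of the lever.
- knob_off (a point): Where the centre of the knob is when the lever is upright (off). A fixed point.
- knob_high (a point): Where the centre of the knob is when the lever leans right (high speed). A fixed point.
- crate: Plywood crate 174 mm (x) by 258 mm (y), 75 mm high, walls and floor 6 mm, loose, 1.4 kg. Origin at the centre of its underside. Six cells, two along x and three along y, each 78 by 78 mm, centres at x = -42 or +42 mm and y = -84, 0 or +84 mm. Two cells are taken, by the dye bottle and the wax jar; any empty cell will do.
- tin_a_mid (a point): Centre (half-way up, 68 mm above its underside) of a brush-top cement tin: bare metal tin 64 mm in diameter, 96 mm high, with a black brush cap on top, 33 mm in diameter and 40 mm high: 136 mm in all, about 0.3 to 0.55 kg. z along its axis. Take it by the cap.
- tin_b_mid (a point): The same point of the second, identical tin.
- dye_bottle_mid (a point): Centre (65 mm up) of an amber dye bottle 52 mm in diameter, 130 mm high, standing in a cell of the crate. Leave alone.
- wax_jar_mid (a point): Centre (42 mm up) of a squat jar 62 mm in diameter, 85 mm high, standing in another cell of the crate. Leave alone.
- dye_pot_mid (a point): Centre (35 mm up) of a squat white pot with a black lid, 72 mm in diameter, 70 mm high, on the bench among the tins. Leave alone.
- shears_mid (a point): Middle of tailor's shears lying flat, 270 mm long (x to the points), 85 mm wide, 15 mm high. Leave alone.
- weight_mid (a point): Centre (36 mm up) of a steel pattern weight 72 mm in diameter, 72 mm high. Leave alone.

How it is judged:
On the way, in this order (a step that is already met when the one before it is completed fails the run):
1. the lever in the cowl has been felt: the fingers have touched it (contact force between the fingers and lever above 0.5 N), for 0.02 s.
2. the extractor runs and one tin stands upright on the floor of a cell ((y of knob in the frame of switch above 0.03 m or (y of knob in the frame of switch below -0.03 m and distance of knob from where it was at the start of the episode below 0.012 m)) and ((x of tin_a_mid in the frame of crate between -0.075 and 0.075 m and y of tin_a_mid in the frame of crate between -0.115 and 0.115 m and z of tin_a_mid in the frame of crate between 0.066 and 0.082 m and angle between tin_a_mid's own z axis and vertical below 0.1 rad) or (x of tin_b_mid in the frame of crate between -0.075 and 0.075 m and y of tin_b_mid in the frame of crate between -0.115 and 0.115 m and z of tin_b_mid in the frame of crate between 0.066 and 0.082 m and angle between tin_b_mid's own z axis and vertical below 0.1 rad))), for 0.2 s.
3. both tins stand upright on the floor of their cells (x of tin_a_mid in the frame of crate between -0.075 and 0.075 m and y of tin_a_mid in the frame of crate between -0.115 and 0.115 m and z of tin_a_mid in the frame of crate between 0.066 and 0.082 m and angle between each of tin_a_mid, tin_b_mid's own z axis and vertical below 0.1 rad and x of tin_b_mid in the frame of crate between -0.075 and 0.075 m and y of tin_b_mid in the frame of crate between -0.115 and 0.115 m and z of tin_b_mid in the frame of crate between 0.066 and 0.082 m), for 0.2 s.
At the end, for the whole second after the job is handed in: The lever leans fully to one side (knob more than 30 mm off the middle): the left side if it was off at the start, the side it had otherwise. Both tins stand upright (within 0.1 rad) and at rest on the floor of the crate's cells, one to a cell, released (all of step 3 and (y of knob in the frame of switch above 0.03 m or (y of knob in the frame of switch below -0.03 m and distance of knob from where it was at the start of the episode below 0.012 m)) and linear speed of each of tin_a, tin_b below 0.02 m/s); the robot touches nothing.
It fails at once if the extractor was running and its lever was moved through off (y of knob in the frame of switch between -0.02 and 0.02 m and distance of knob from where it was at the start of the episode above 0.025 m).
It fails at once if a tin was moved more than 30 mm while the extractor was off (y of knob in the frame of switch between -0.02 and 0.02 m and distance of any of tin_a_mid, tin_b_mid from where it was at the start of the episode above 0.03 m).
It fails at once if a tin was dropped into the crate (faster than 0.7 m/s there) ((x of tin_a_mid in the frame of crate between -0.09 and 0.09 m and y of tin_a_mid in the frame of crate between -0.13 and 0.13 m and z of tin_a_mid in the frame of crate below 0.14 m and linear speed of tin_a above 0.7 m/s) or (x of tin_b_mid in the frame of crate between -0.09 and 0.09 m and y of tin_b_mid in the frame of crate between -0.13 and 0.13 m and z of tin_b_mid in the frame of crate below 0.14 m and linear speed of tin_b above 0.7 m/s)).
It fails at once if a tin was tipped more than 0.6 rad (angle between any of tin_a_mid, tin_b_mid's own z axis and vertical above 0.6 rad).
It fails at once if the crate was shifted by more than 30 mm, or another thing by more than 40 mm or knocked over (distance of crate from where it was at the start of the episode above 0.03 m or distance of any of dye_bottle_mid, wax_jar_mid, dye_pot_mid, shears_mid, weight_mid from where it was at the start of the episode above 0.04 m).
It also fails if it takes over 67 s, if anything falls off the work surface, if the arm or the gripper's body presses on something with over 40 N, if the wrist force passes 120 N, or if a joint passes its speed limit or range.

## Working session

There is one attempt and no reset: what is moved stays moved. The work goes in short steps, Python scripts to look and compute and a tool call to move; the robot and the scene stay as the last step left them, time stands still between calls to the robot, and variables do not carry over. Pictures are saved under pics/ and viewed, at most 10 in all, crops included, and the job is handed in when it is done.

Besides the shell and the picture viewer there is one more tool, called after "Emit:" as name(argument=value, ...) on one line, values as JSON. carry_out: Moves the arm, as the interface text tells. Its arguments: {"type":"object","properties":{"steps":{"type":"array"}},"required":["steps"]}

```bash
ls; mkdir -p pics
cat > h.py <<'E'
import numpy as np, cv2
from cell import env, imaging, spotter
def save(c,n):
    im=imaging.get_image(c); cv2.imwrite('pics/'+n,im[:,:,::-1]); return im
def px(c,u,v,z):
    k=imaging.calibration(c);K=np.array(k['K']);T=np.array(k['world_to_cam']);R=T[:3,:3];t=T[:3,3]
    o=-R.T@t;d=R.T@np.linalg.solve(K,[u,v,1.]);return o+d*(z-o[2])/d[2]
def proj(c,p):
    k=imaging.calibration(c);q=np.array(k['world_to_cam'])@np.append(p,1);q=np.array(k['K'])@q[:3];return q[:2]/q[2]
E
python3 - <<'E'
from h import *
print({k:np.round(v,3) for k,v in env.state().items()}, env.grip_point_offset)
for c in ['top','scene']:
    save(c,c+'1.png')
    k=imaging.calibration(c);T=np.array(k['world_to_cam']);print(c,-T[:3,:3].T@T[:3,3],np.round(T[2,:3],2))
    for n in ['cowl','crate','tin_a_mid','dye_bottle_mid','wax_jar_mid','dye_pot_mid','shears_mid','weight_mid']:
        print(n,[(round(float(m['p']),2),np.round(m['extent']).tolist()) for m in spotter.masks_of(c,n)[:3]])
E
```

```text
pics
{'time_s': np.float64(0.0), 'q': array([-1.483,  0.264, -0.049,  1.259, -0.   ,  1.416]), 'joint_vel': array([ 0.001,  0.001, -0.001,  0.   , -0.001,  0.   ]), 'tau': array([-1.0000e-03, -6.3762e+01,  3.8456e+01,  1.4000e-02, -0.0000e+00,
        0.0000e+00]), 'tcp_pos': array([ 0.126, -0.509,  0.231]), 'tool_rot': array([ 0.993,  0.121,  0.   , -0.001]), 'wrist_force': array([0.587, 0.394, 0.187]), 'moment': array([-0.043,  0.012, -0.015]), 'grasp_force': np.float64(0.0), 'width': np.float64(0.085)} -0.0187
top [ 0.41069264 -0.02520974  1.15399167] [ 0.08 -0.01 -1.  ]
cowl [(0.97, [136.0, 2.0, 475.0, 198.0])]
crate [(0.89, [119.0, 160.0, 231.0, 236.0])]
tin_a_mid [(0.63, [268.0, 154.0, 298.0, 181.0]), (0.43, [332.0, 222.0, 364.0, 250.0]), (0.17, [120.0, 159.0, 231.0, 238.0])]
dye_bottle_mid [(0.61, [168.0, 166.0, 193.0, 191.0]), (0.56, [135.0, 2.0, 474.0, 197.0])]
wax_jar_mid [(0.73, [123.0, 197.0, 158.0, 228.0])]
dye_pot_mid []
shears_mid [(0.66, [202.0, 117.0, 310.0, 152.0]), (0.48, [130.0, 1.0, 478.0, 199.0])]
weight_mid [(0.95, [157.0, 270.0, 188.0, 302.0])]
scene [ 1.11801907 -0.60201793  0.89824144] [-0.54  0.49 -0.68]
cowl [(0.57, [122.0, 186.0, 560.0, 420.0])]
crate [(0.59, [309.0, 138.0, 434.0, 230.0]), (0.36, [368.0, 132.0, 394.0, 152.0])]
tin_a_mid [(0.85, [302.0, 209.0, 331.0, 271.0])]
dye_bottle_mid [(0.88, [372.0, 150.0, 395.0, 189.0])]
wax_jar_mid [(0.56, [368.0, 132.0, 392.0, 153.0])]
dye_pot_mid [(0.74, [255.0, 186.0, 283.0, 233.0])]
shears_mid [(0.94, [315.0, 231.0, 409.0, 310.0])]
weight_mid [(0.83, [302.0, 122.0, 323.0, 156.0]), (0.52, [121.0, 183.0, 560.0, 420.0])]
```

View pics/top1.png

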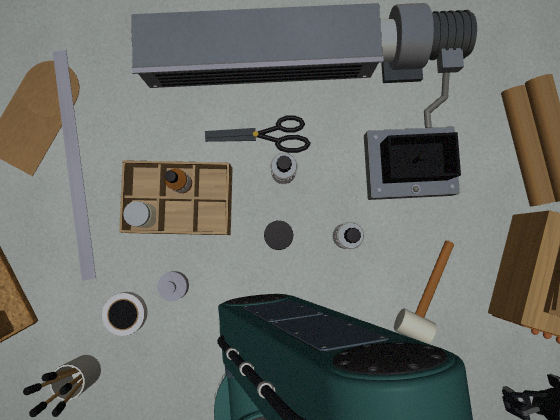

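View pics/scene1.png

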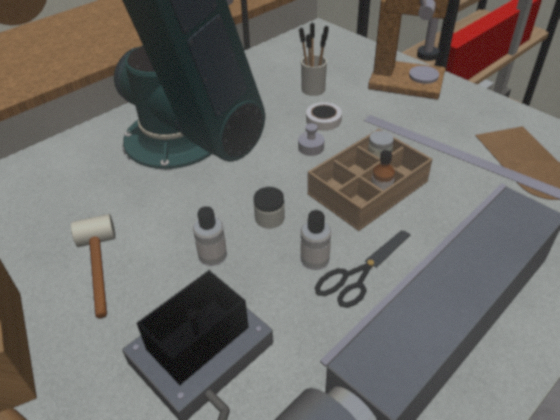

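The top view shows the crate at (120–231, 160–236), with the bottle at (177,180) and the jar at (138,213). The tins' caps are at (284,163) and (351,236), the pot is at (279,235) and the black cowl is around (385–460, 133–182). Next I'll enlarge the cowl and crate.

Run:
```python
from h import *
im=cv2.imread('pics/top1.png')
a=cv2.resize(im[120:205,355:475],None,fx=6.6,fy=6.6,interpolation=cv2.INTER_CUBIC)
a=np.clip(255*(a/255.)**.45,0,255).astype('uint8')
cv2.imwrite('pics/cowl.png',a)
b=cv2.resize(im[145:255,110:370],None,fx=3,fy=3,interpolation=cv2.INTER_CUBIC);cv2.imwrite('pics/crate.png',b)
```

```text
(no output)
```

View pics/cowl.png

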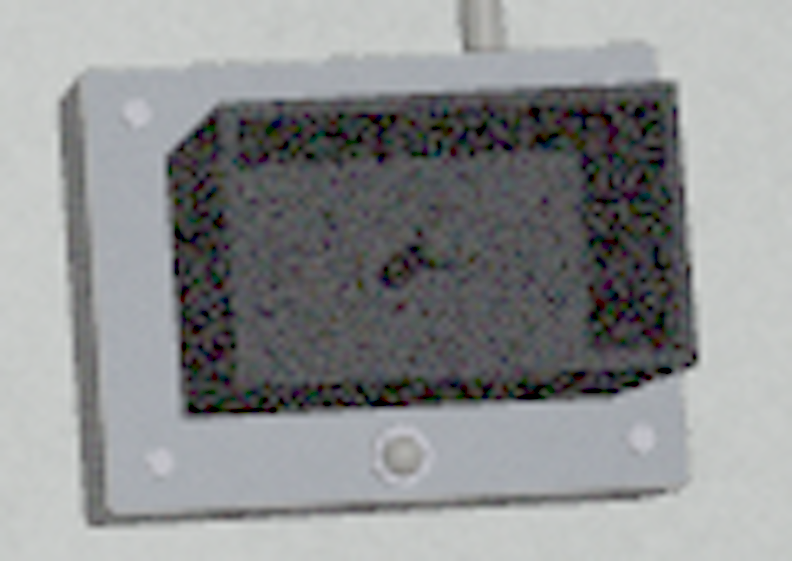

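View pics/crate.png

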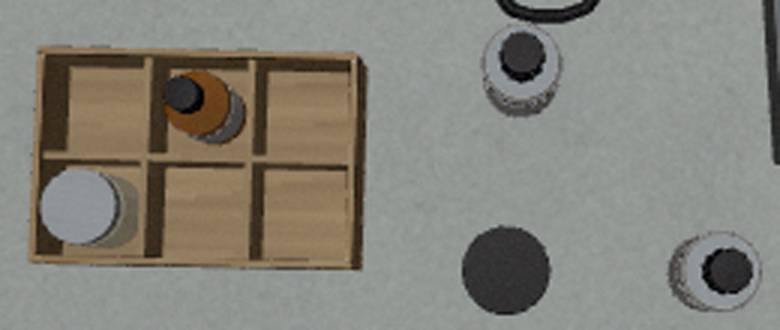

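The enlarged crop shows the rim's outer corners at about (222,103), (678,84), (697,360) and (185,410), and a faint dark blob at (400,268). The crate crop shows rim corners (38,47), (360,55), (355,268) and (30,262). The tin caps are at (522,55) and (728,271).

Run:
```python
from h import *
cw=lambda u,v,z:px('top',355+u/6.6-.4,120+v/6.6-.4,z)
for n,u,v in [('tl',222,103),('tr',678,84),('br',697,360),('bl',185,410)]: print('rim',n,cw(u,v,.135).round(4))
for n,u,v in [('tl',82,70),('tr',655,42),('br',692,488),('bl',108,515)]: print('ped',n,cw(u,v,.05).round(4))
b=lambda u,v,z:px('top',110+u/3-.3,145+v/3-.3,z)
P=np.array([b(*p,.075) for p in [(38,47),(360,55),(355,268),(30,262)]]);print(P.round(4),P.mean(0))
print('tinA',b(522,55,.136),'tinB',b(728,271,.136),'pot',b(506,270,.07),'bottle',b(183,95,.13))
C=np.array([cw(*p,.05) for p in [(82,70),(655,42),(692,488),(108,515)]]).mean(0)
l=cw(82,70,.05)-cw(655,42,.05);yaw=np.arctan2(-l[0],l[1]);print('ped c',C,'yaw',yaw)
for a in(0,.6,-.6):
    for f in (1,0):
        q=[0,np.sin(a)*.07*f,.055+np.cos(a)*.07*f];R=np.array([[np.cos(yaw),-np.sin(yaw)],[np.sin(yaw),np.cos(yaw)]])
        w=np.r_[C[:2]+R@q[:2],q[2]];p=proj('top',w);print(a,w.round(4),'crop',((p-[355,120]+.4)*6.6).round(), 'scene',proj('scene',w).round())
print(cw(400,268,.125),cw(400,268,.113))
```

```text
rim tl [ 0.6516 -0.2771  0.135 ]
rim tr [ 0.6569 -0.436   0.135 ]
rim br [ 0.5601 -0.4388  0.135 ]
rim bl [ 0.5444 -0.2613  0.135 ]
ped tl [ 0.6848 -0.2457  0.05  ]
ped tr [ 0.6936 -0.4623  0.05  ]
ped br [ 0.5244 -0.4695  0.05  ]
ped bl [ 0.5164 -0.2512  0.05  ]
[[0.61   0.3514 0.075 ]
 [0.6011 0.0929 0.075 ]
 [0.4302 0.0971 0.075 ]
 [0.4375 0.355  0.075 ]] [0.51971648 0.22408398 0.075     ]
tinA [ 0.58922595 -0.0367227   0.136     ] tinB [ 0.42400277 -0.18960185  0.136     ] pot [ 0.42744914 -0.02286993  0.07      ] bottle [0.5619305  0.22149156 0.13      ]
ped c [ 0.60480921 -0.35716351  0.05      ] yaw 0.04054900559735973
0 [ 0.6048 -0.3572  0.125 ] crop [448. 240.] scene [193. 314.]
0 [ 0.6048 -0.3572  0.055 ] crop [388. 275.] scene [198. 336.]
0.6 [ 0.6032 -0.3177  0.1128] crop [325. 252.] scene [211. 305.]
0.6 [ 0.6048 -0.3572  0.055 ] crop [388. 275.] scene [198. 336.]
-0.6 [ 0.6064 -0.3967  0.1128] crop [548. 241.] scene [175. 332.]
-0.6 [ 0.6048 -0.3572  0.055 ] crop [388. 275.] scene [198. 336.]
[ 0.59491519 -0.34017965  0.125     ] [ 0.59706357 -0.3438528   0.113     ]
```

Emit:
carry_out(steps=[[[0, 0, 0.1, 0, 0, 0, 0], [0, 0, 0.1, 0, 0, 0, 0], [0, 0, 0, 4, -1.1, 0, 0], [0, 0, 0, 4, -1.1, 0, 0], [0, 0, 0, 4, -1.1, 0, 0], [0, 0, 0, 4, -1.1, 0, 0], [0, 0, 0, 4, -1.1, 0, 0], [0, 0, 0, 4, -1.1, 0, 0], [0, 0, 0, 4, -1.1, 0, 0], [0, 0, 0, 4, -1.1, 0, 0], [0, 0, 0, 4, -1.1, 0, 0], [0, 0, 0, 4, -1.1, 0, 0], [0, 0, 0, 4, -1.1, 0, 0], [0, 0, 0, 4, -1.1, 0, 0], [0, 0, 0, 0, 0, 3, 0], [0, 0, 0, 0, 0, 3, 0], [0, 0, 0, 0, 0, 0, 0], [0, 0, 0, 0, 0, 0, 0]]])

```text
time_s: 3.15
tcp_pos: [0.6004, -0.3575, 0.1726]
tool_rot: [1.0, 0.021, 0.0, 0.0]
wrist_force: [0.3, 0.6, 1.1]
width: -0.0004
grasp_force: 0.0
```

```bash
cat >> h.py <<'E'
from scipy.spatial.transform import Rotation as Ro
def to(*targets):
    s=env.state();R=Ro.from_quat(s['tool_rot']).as_matrix();p=s['tcp_pos']
    print('t',s['time_s'],'tcp',np.round(p,4),'yaw',np.arctan2(R[1,0],R[0,0]).round(4),'z',R[:,2].round(3),'F',np.round(s['wrist_force'],2),'w',s['width'],'q6',s['q'][5].round(2))
    for t in targets: print('cm',(R.T@(np.array(t)-p)*100).round(2)); p=np.array(t)
E
python3 - <<'E'
from h import *
to([.604,-.357,.17])
save('wrist','w1.png')
k=imaging.calibration('wrist');T=np.array(k['world_to_cam']);print(-T[:3,:3].T@T[:3,3],T[2,:3])
E
```

```text
t 3.15 tcp [ 0.6004 -0.3575  0.1726] yaw 0.0427 z [ 0.001 -0.001 -1.   ] F [0.26 0.57 1.1 ] w -0.0004354291829189349 q6 2.45
cm [ 0.36 -0.03  0.26]
[ 0.67890251 -0.35329766  0.31503435] [-0.30989303 -0.01422197 -0.95066505]
```

View pics/w1.png

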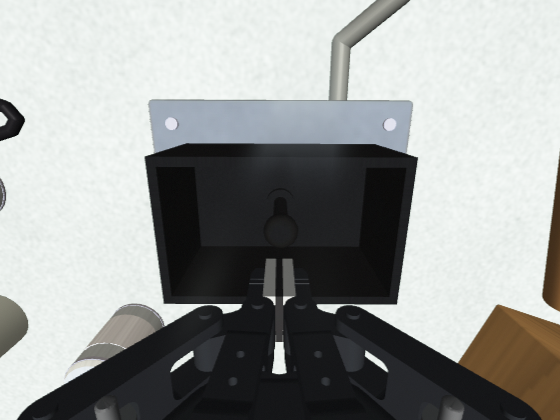

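The wrist view shows the cowl's rim corners at about (148,157), (416,157), (397,303) and (164,303). Inside is the lever, with its pivot at (281,195) and its knob at (281,230), so it looks upright. I'll check the geometry, then feel it by touch.

Run:
```python
from h import *
P=np.array([px('wrist',u,v,.135) for u,v in [(148,157),(416,157),(397,303),(164,303)]]);print(P.round(4),P.mean(0))
print(px('wrist',281,230,.125),px('wrist',281,195,.055))
```

```text
[[ 0.6517 -0.2783  0.135 ]
 [ 0.6583 -0.4346  0.135 ]
 [ 0.5593 -0.4396  0.135 ]
 [ 0.5526 -0.2803  0.135 ]] [ 0.60546252 -0.35817495  0.135     ]
[ 0.60551671 -0.35809221  0.125     ] [ 0.61130282 -0.35839276  0.055     ]
```

Emit:
carry_out(steps=[[[0, 0, 0, 0.3, 0, 1, 0], [0, 0, 0, 0, 0, 1, 0], [0, 0, 0, 0, 0, 1, 0], [0, 0, 0, 0, 0, 0.3, 0], [0, 0, 0, 0, 0, 0, 0], [0, 0, 0, 0, 0, 0, 0]]])

```text
time_s: 3.95
tcp_pos: [0.6032, -0.3572, 0.1386]
tool_rot: [1.0, 0.021, 0.0, 0.0]
wrist_force: [0.6, 0.9, -0.4]
width: 0.0001
grasp_force: 0.0
```

Emit:
carry_out(steps=[[[0, 0, 0, 0, 0, 0.1, 0], [0, 0, 0, 0, 0, 0.1, 0], [0, 0, 0, 0, 0, 0, 0], [0, 0, 0, 0, 0, 0, 0]]])

```text
time_s: 4.45
tcp_pos: [0.6032, -0.3571, 0.1364]
tool_rot: [1.0, 0.021, 0.0, 0.0]
wrist_force: [0.4, 0.5, 1.6]
width: -0.0
grasp_force: 0.8
```

Emit:
carry_out(steps=[[[0, 0, 0, 0, 0, 0.1, 0], [0, 0, 0, 0, 0, 0, 0], [0, 0, 0, 0, 0, 0, 0]]])

```text
time_s: 4.82
tcp_pos: [0.6033, -0.3574, 0.1361]
tool_rot: [1.0, 0.021, 0.0, 0.001]
wrist_force: [-1.8, 0.3, 8.2]
width: 0.0002
grasp_force: 4.2
```

I touched it at the height of the upright knob (8 N upward at z 0.136), so the extractor is off. I'll push it to the left from the right side.

Emit:
carry_out(steps=[[[0, 0, 0, 0, 0, -2, 0], [0, 0, 0, 0, 2.25, 0, 0], [0, 0, 0, 0, 2.25, 0, 0], [0, 0, 0, 0, 0, 2.5, 0], [0, 0, 0, 0, 0, 2.5, 0], [0, 0, 0, 0, 0, 0, 0], [0, 0, 0, 0, -1, 0, 0], [0, 0, 0, 0, -1, 0, 0], [0, 0, 0, 0, -1, 0, 0], [0, 0, 0, 0, -1, 0, 0], [0, 0, 0, 0, -1, 0, 0], [0, 0, 0, 0, -0.7, 0, 0], [0, 0, 0, 0, 0, 0, 0], [0, 0, 0, 0, 0, 0, 0]]])

```text
time_s: 6.58
tcp_pos: [0.6026, -0.3452, 0.1052]
tool_rot: [1.0, 0.021, -0.0, -0.0]
wrist_force: [0.0, 0.6, -1.0]
width: 0.0001
grasp_force: 0.0
```

Emit:
carry_out(steps=[[[0, 0, 0, 0, 1, 0, 0], [0, 0, 0, 0, 0, -3, 0], [0, 0, 0, 0, 0, -3, 0], [0, 0, 0, 0, 0, -3, 0], [0, 0, 0, 0, 0, -3, 1], [0, 0, 0, 0, 0, 0, 1], [0, 0, 0, 0, 0, 0, 1]]])

```text
time_s: 7.45
tcp_pos: [0.6029, -0.3556, 0.2245]
tool_rot: [1.0, 0.021, -0.0, -0.0]
wrist_force: [-0.1, 0.3, 0.6]
width: 0.0545
grasp_force: 0.0
```

Run:
```python
from h import *
to([.605,-.2,.225],[.424,-.19,.225]); im=save('wrist','w2.png')
a=im[:,:,::-1]; a=np.clip(255*(a/255.)**.6,0,255).astype('uint8'); cv2.imwrite('pics/w2.png',a)
R=Ro.from_euler('z',.0427).as_matrix();C=np.array([.605,-.358,.055])
for a in (0,.6,-.6): print(a,proj('wrist',C+R@[0,.07*np.sin(a),.07*np.cos(a)]))
```

```text
t 7.45 tcp [ 0.6029 -0.3556  0.2245] yaw 0.0424 z [-0.001  0.    -1.   ] F [-0.07  0.32  0.59] w 0.0544806944968911 q6 2.45
cm [  0.87 -15.53  -0.05]
cm [-1.804e+01 -1.770e+00  1.000e-02]
0 [283.26242099 210.49507387]
0.6 [237.39591036 206.21903762]
-0.6 [328.77818194 206.20092803]
```

View pics/w2.png

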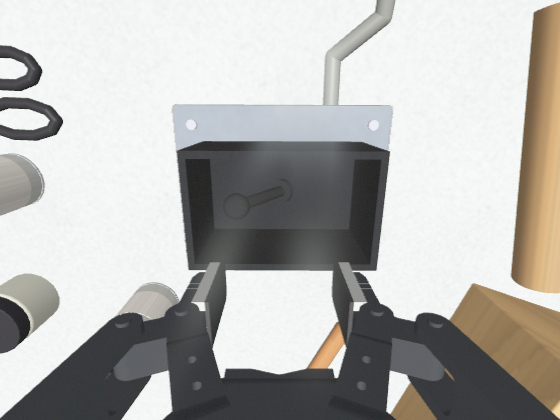

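The lever now leans left: the knob is at (236,206), and low was predicted at (237,206). Next is tin B; I'll also check the tin positions against the scene camera.

Run:
```python
from h import *
for n,p in [('A',(.5892,-.0367)),('B',(.424,-.1896))]:
    print(n,proj('scene',[*p,.136]),proj('scene',[*p,0]))
spot=None
imaging.get_image('scene')
for m in spotter.masks_of('scene','tin_a_mid')[:2]: print(m['p'],m['extent'])
for n,p in [('A',(.5892,-.0367)),('B',(.424,-.1896))]:
    a=np.linspace(0,6.28,40);q=np.array([proj('scene',[p[0]+r*np.cos(t),p[1]+r*np.sin(t),z]) for t in a for r,z in((.0165,.136),(.032,.096),(.032,0))]);print(n,q.min(0),q.max(0))
```

```text
A [315.52638768 214.008237  ] [314.25093981 257.986804  ]
B [205.88652073 210.27231625] [213.18515115 254.02352566]
0.55 [299.0, 205.6, 333.6, 270.7]
A [299.75679158 208.36790574] [330.53448836 269.27365194]
B [192.90932145 204.74390717] [227.52038648 265.09548365]
```

Emit:
carry_out(steps=[[[0, 0, 0, -1.7, -1.7, 0, 1], [0, 0, 0, -1.7, -1.7, 0, 1], [0, 0, 0, -1.7, -1.7, 0, 1], [0, 0, 0, -1.7, -1.7, 0, 1], [0, 0, 0, -1.7, -1.7, 0, 1], [0, 0, 0, -1.7, -1.7, 0, 1], [0, 0, 0, -1.7, -1.7, 0, 1], [0, 0, 0, -1.7, -1.7, 0, 1], [0, 0, 0, -1.7, -1.7, 0, 1], [0, 0, 0, -1.7, -1.7, 0, 1], [0, 0, 0, 0, 0, 0, 1], [0, 0, 0, 0, 0, 0, 1]]])

```text
time_s: 9.1
tcp_pos: [0.4263, -0.1928, 0.2252]
tool_rot: [1.0, 0.021, 0.0, 0.0]
wrist_force: [0.5, 0.0, -0.4]
width: 0.0854
grasp_force: 0.0
```

Run:
```python
from h import *
to([.424,-.19,.101]); im=save('wrist','w3.png')
for t in np.linspace(0,6.28,60):
    for r,z in ((.0165,.136),(.032,.096)):
        u,v=proj('wrist',[.424+r*np.cos(t),-.19+r*np.sin(t),z]); cv2.circle(im,(int(u),int(v)),1,(255,0,0),-1)
cv2.imwrite('pics/w3.png',im[:,:,::-1])
```

```text
t 9.1 tcp [ 0.4263 -0.1928  0.2252] yaw 0.0428 z [ 0. -0. -1.] F [ 0.48  0.01 -0.39] w 0.08544826646636097 q6 2.5
cm [-0.22 -0.3  12.42]
```

View pics/w3.png

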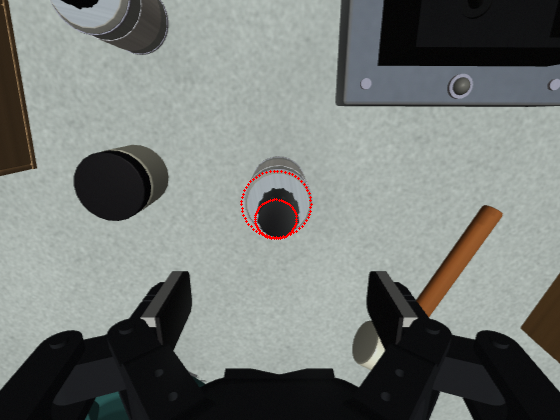

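The overlay fits tin B's cap at (277,217) exactly, so I'll descend and grip.

Emit:
carry_out(steps=[[[0, 0, 0, -0.2, -0.3, 3.5, 1], [0, 0, 0, 0, 0, 3.5, 1], [0, 0, 0, 0, 0, 3, 1], [0, 0, 0, 0, 0, 2.4, 1], [0, 0, 0, 0, 0, 0, 1], [0, 0, 0, 0, 0, 0, 0], [0, 0, 0, 0, 0, 0, 0], [0, 0, 0, 0, 0, 0, 0], [0, 0, 0, 0, 0, 0, 0], [0, 0, 0, 0, 0, 0, 0], [0, 0, 0, 0, 0, 0, 0]]])

```text
time_s: 10.52
tcp_pos: [0.4243, -0.1902, 0.102]
tool_rot: [1.0, 0.021, 0.001, 0.001]
wrist_force: [-1.1, -2.2, 6.6]
width: 0.0317
grasp_force: 59.3
```

Emit:
carry_out(steps=[[[0, 0, 0, 0, 0, -2, 0], [0, 0, 0, 0, 0, -3, 0], [0, 0, 0, 0, 0, -4, 0], [0, 0, 0, 0, 0, -3, 0], [0, 0, 0, 0.5, -2.5, 0, 0], [0, 0, 0, 0.5, -2.5, 0, 0], [0, 0, 0, 0.5, -2.5, 0, 0], [0, 0, 0, 0.5, -2.5, 0, 0], [0, 0, 0, 0.5, -2.5, 0, 0], [0, 0, 0, 0.5, -2.5, 0, 0], [0, 0, 0, 0.5, -2.5, 0, 0], [0, 0, 0, 0.5, -2.5, 0, 0], [0, 0, 0, 0.5, -2.5, 0, 0], [0, 0, 0, 0.5, -2.5, 0, 0], [0, 0, 0, 0.5, -2.5, 0, 0], [0, 0, 0, 0.5, -2.5, 0, 0], [0, 0, 0, 0.5, -2.9, 0, 0], [0, 0, 0, 0, 0, 0, 0], [0, 0, 0, 0, 0, 0, 0], [0, 0, 0, 0, 0, 0, 0]]])

```text
time_s: 13.02
tcp_pos: [0.4758, 0.1196, 0.2215]
tool_rot: [0.999, 0.036, -0.0, -0.008]
wrist_force: [-0.1, 0.6, -4.3]
width: 0.0317
grasp_force: 60.5
```

Run:
```python
from h import *
to([.4754,.1412,.108]); im=save('wrist','w4.png')
R=Ro.from_euler('z',-.027).as_matrix();C=np.array([.5197,.2241,0])
for x,y in [(-.087,-.129),(.087,-.129),(.087,.129),(-.087,.129)]:
    pass
c=[(-.087,-.129),(.087,-.129),(.087,.129),(-.087,.129)]
def line(a,b):
  for s in np.linspace(0,1,60):
    u,v=proj('wrist',C+R@[*(np.array(a)*(1-s)+np.array(b)*s),.075])
    if 0<u<560 and 0<v<420: cv2.circle(im,(int(u),int(v)),0,(255,0,0),-1)
for i in range(4): line(c[i],c[(i+1)%4])
line((0,-.129),(0,.129));line((-.087,-.042),(.087,-.042));line((-.087,.042),(.087,.042))
cv2.imwrite('pics/w4.png',im[:,:,::-1])
```

```text
t 13.025 tcp [0.4758 0.1196 0.2215] yaw 0.0714 z [-0.001  0.016 -1.   ] F [-0.1   0.6  -4.29] w 0.03168966759686102 q6 3.14
cm [ 0.12 -1.97 11.38]
```

View pics/w4.png

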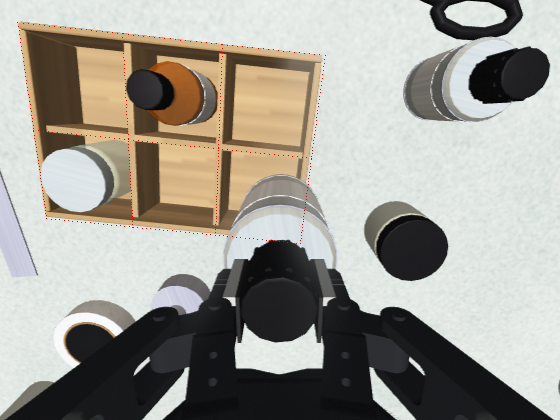

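The crate overlay matches: rim corners are (20,22) and (323,56), and tin B is held in front of its cell. The last joint has hit its limit (3.14), so I'll turn the tool back first.

Emit:
carry_out(steps=[[[0, 0, -0.15, 0, 0, 0, 0], [0, 0, -0.15, 0, 0, 0, 0], [0, 0, -0.15, 0, 0, 0, 0], [0, 0, -0.15, 0, 0, 0, 0], [0, 0, 0, 0, 0, 0, 0], [0, 0, 0, 0, 0, 0, 0]]])

```text
time_s: 13.82
tcp_pos: [0.4758, 0.12, 0.2215]
tool_rot: [0.945, 0.328, 0.002, -0.008]
wrist_force: [0.4, -0.2, -4.2]
width: 0.0321
grasp_force: 60.4
```

Run:
```python
from h import *
to([.4754,.1412,.130],[.4754,.1412,.108])
```

```text
t 13.825 tcp [0.4758 0.12   0.2215] yaw 0.6687 z [-0.001  0.016 -1.   ] F [ 0.38 -0.22 -4.2 ] w 0.032054709156510056 q6 2.54
cm [ 1.2  -1.57  9.18]
cm [-0.02  0.03  2.2 ]
```

Emit:
carry_out(steps=[[[-0.0126, -0.01, 0, 0.6, -0.8, 0, 0], [0, 0, 0, 0.6, -0.8, 0, 0], [0, 0, 0, 0, 0, 0, 0], [0, 0, 0, 0, 0, 2.5, 0], [0, 0, 0, 0, 0, 2.5, 0], [0, 0, 0, 0, 0, 2.5, 0], [0, 0, 0, 0, 0, 2, 0], [0, 0, 0, 0, 0, 1, 0], [0, 0, 0, 0, 0, 0, 0], [0, 0, 0, 0, 0, 0, 0]]])

```text
time_s: 15.08
tcp_pos: [0.4756, 0.1402, 0.1173]
tool_rot: [0.944, 0.33, -0.0, -0.0]
wrist_force: [-0.1, -0.0, -3.8]
width: 0.0319
grasp_force: 60.6
```

Run:
```python
from h import *
to([.4754,.1412,.108])
```

```text
t 15.075 tcp [0.4756 0.1402 0.1173] yaw 0.6724 z [-0.  0. -1.] F [-0.13 -0.03 -3.85] w 0.03185966010722778 q6 2.59
cm [ 0.05 -0.09  0.93]
```

Emit:
carry_out(steps=[[[0, 0, 0, 0, 0, 0.3, 0], [0, 0, 0, 0, 0, 0.3, 0], [0, 0, 0, 0, 0, 0.2, 0], [0, 0, 0, 0, 0, 0, 0], [0, 0, 0, 0, 0, 0, 0]]])

```text
time_s: 15.7
tcp_pos: [0.4751, 0.1401, 0.1086]
tool_rot: [0.944, 0.33, -0.001, -0.0]
wrist_force: [-0.6, -0.4, -3.7]
width: 0.0318
grasp_force: 60.6
```

Emit:
carry_out(steps=[[[0, 0, 0, 0, 0, 0.1, 0], [0, 0, 0, 0, 0, 0.1, 0], [0, 0, 0, 0, 0, 0, 0], [0, 0, 0, 0, 0, 0, 0]]])

```text
time_s: 16.2
tcp_pos: [0.4759, 0.1402, 0.1079]
tool_rot: [0.944, 0.33, 0.001, -0.0]
wrist_force: [-2.6, -2.2, 16.4]
width: 0.0316
grasp_force: 62.4
```

It's on the floor, so release and rise.

Emit:
carry_out(steps=[[[0, 0, 0, 0, 0, -0.1, 0.7], [0, 0, 0, 0, 0, 0, 0.7], [0, 0, 0, 0, 0, 0, 0.7], [0, 0, 0, 0, 0, 0, 0.7], [0, 0, 0, 0, 0, -2, 0.7], [0, 0, 0, 0, 0, -3, 0.7], [0, 0, 0, 0, 0, -3.5, 1], [0, 0, 0, 0, 0, -3.5, 1], [0, 0, 0, 0, 0, 0, 1], [0, 0, 0, 0, 0, 0, 1]]])

```text
time_s: 17.45
tcp_pos: [0.4751, 0.1401, 0.2269]
tool_rot: [0.944, 0.33, -0.001, -0.0]
wrist_force: [0.3, 1.5, -0.5]
width: 0.0853
grasp_force: 0.0
```

Run:
```python
from h import *
to([.589,-.037,.225],[.589,-.037,.1015])
```

```text
t 17.45 tcp [0.4751 0.1401 0.2269] yaw 0.6724 z [-0.002  0.    -1.   ] F [ 0.33  1.46 -0.46] w 0.08528758179831665 q6 2.59
cm [-2.12 20.95  0.17]
cm [ 0.02  0.02 12.35]
```

Emit:
carry_out(steps=[[[0, 0, 0, -0.3, 3, 0, 1], [0, 0, 0, -0.3, 3, 0, 1], [0, 0, 0, -0.3, 3, 0, 1], [0, 0, 0, -0.3, 3, 0, 1], [0, 0, 0, -0.3, 3, 0, 1], [0, 0, 0, -0.3, 3, 0, 1], [0, 0, 0, -0.3, 3, 0, 1], [0, 0, 0, 0, 0, 0, 1], [0, 0, 0, 0, 0, 0, 1]]])

```text
time_s: 18.58
tcp_pos: [0.589, -0.0368, 0.2265]
tool_rot: [0.944, 0.33, -0.001, -0.001]
wrist_force: [0.4, 0.6, -0.6]
width: 0.0851
grasp_force: 0.0
```

Run:
```python
from h import *
to([.589,-.037,.1015]); im=save('wrist','w5.png')
for t in np.linspace(0,6.28,60):
    for r,z in ((.0165,.136),(.032,.096)):
        u,v=proj('wrist',[.589+r*np.cos(t),-.037+r*np.sin(t),z]); cv2.circle(im,(int(u),int(v)),1,(255,0,0),-1)
cv2.imwrite('pics/w5.png',im[:,:,::-1])
```

```text
t 18.575 tcp [ 0.589  -0.0368  0.2265] yaw 0.6724 z [-0.003  0.001 -1.   ] F [ 0.42  0.57 -0.6 ] w 0.08514538313083189 q6 2.27
cm [1.00e-02 4.00e-02 1.25e+01]
```

View pics/w5.png

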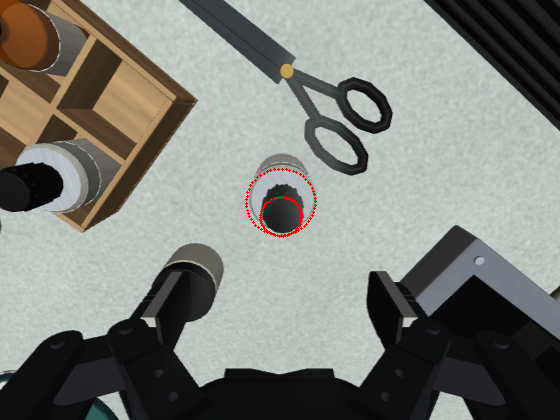

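The overlay fits tin A's cap at (281,216), and tin B stands upright in its cell at (55,175).

Emit:
carry_out(steps=[[[0, 0, 0, 0, 0, 3.5, 1], [0, 0, 0, 0, 0, 3.5, 1], [0, 0, 0, 0, 0, 3, 1], [0, 0, 0, 0, 0, 2.5, 1], [0, 0, 0, 0, 0, 0, 1], [0, 0, 0, 0, 0, 0, 0], [0, 0, 0, 0, 0, 0, 0], [0, 0, 0, 0, 0, 0, 0], [0, 0, 0, 0, 0, 0, 0], [0, 0, 0, 0, 0, 0, 0], [0, 0, 0, 0, 0, 0, 0]]])

```text
time_s: 20.0
tcp_pos: [0.5901, -0.0375, 0.1033]
tool_rot: [0.944, 0.33, 0.0, 0.0]
wrist_force: [0.5, -1.3, 7.0]
width: 0.0313
grasp_force: 59.4
```

Emit:
carry_out(steps=[[[0, 0, 0, 0, 0, -2, 0], [0, 0, 0, 0, 0, -3, 0], [0, 0, 0, 0, 0, -4, 0], [0, 0, 0, 0, 0, -3, 0], [0, 0, 0, 1.2, -2.2, 0, 0], [0, 0, 0, 1.2, -2.2, 0, 0], [0, 0, 0, 1.2, -2.2, 0, 0], [0, 0, 0, 1.2, -2.2, 0, 0], [0, 0, 0, 1.2, -2.2, 0, 0], [0, 0, 0, 1.2, -2.2, 0, 0], [0, 0, 0, 1.2, -2.5, 0, 0], [0, 0, 0, 0, 0, 0, 0], [0, 0, 0, 0, 0, 0, 0], [0, 0, 0, 0, 0, 0, 0]]])

```text
time_s: 21.75
tcp_pos: [0.5577, 0.1372, 0.2224]
tool_rot: [0.944, 0.33, -0.001, -0.0]
wrist_force: [0.0, 0.1, -3.5]
width: 0.0315
grasp_force: 60.5
```

Run:
```python
from h import *
to([.5594,.139,.115])
```

```text
t 21.75 tcp [0.5577 0.1372 0.2224] yaw 0.6716 z [-0.001  0.    -1.   ] F [ 0.02  0.13 -3.52] w 0.03149429808148609 q6 2.57
cm [ 0.26 -0.02 10.74]
```

Emit:
carry_out(steps=[[[0, 0, 0, 0.2, 0, 0, 0], [0, 0, 0, 0, 0, 2.5, 0], [0, 0, 0, 0, 0, 2.5, 0], [0, 0, 0, 0, 0, 2.5, 0], [0, 0, 0, 0, 0, 2, 0], [0, 0, 0, 0, 0, 1, 0], [0, 0, 0, 0, 0, 0.3, 0], [0, 0, 0, 0, 0, 0.3, 0], [0, 0, 0, 0, 0, 0, 0], [0, 0, 0, 0, 0, 0, 0]]])

```text
time_s: 23.0
tcp_pos: [0.5592, 0.1392, 0.1119]
tool_rot: [0.944, 0.33, -0.0, -0.0]
wrist_force: [-0.0, -0.6, -2.8]
width: 0.0313
grasp_force: 60.5
```

Emit:
carry_out(steps=[[[0, 0, 0, 0, 0, 0.15, 0], [0, 0, 0, 0, 0, 0.1, 0], [0, 0, 0, 0, 0, 0.1, 0], [0, 0, 0, 0, 0, 0, 0], [0, 0, 0, 0, 0, 0, 0]]])

```text
time_s: 23.62
tcp_pos: [0.5595, 0.1392, 0.1092]
tool_rot: [0.944, 0.33, 0.0, -0.0]
wrist_force: [-1.1, -2.2, 12.4]
width: 0.0314
grasp_force: 62.0
```

Contact with the floor, so I'll release it and retreat.

Emit:
carry_out(steps=[[[0, 0, 0, 0, 0, -0.1, 0.6], [0, 0, 0, 0, 0, 0, 0.6], [0, 0, 0, 0, 0, 0, 0.6], [0, 0, 0, 0, 0, 0, 0.6], [0, 0, 0, 0, 0, -2, 0.6], [0, 0, 0, 0, 0, -3, 0.6], [0, 0, 0, 0, 0, -4, 0.6], [0, 0, 0, 0, 0, -3, 0.6], [0, 0, 0, -3, 4, 0, 0.6], [0, 0, 0, -3, 4, 0, 0.6], [0, 0, 0, -3, 4, 0, 0.6], [0, 0, 0, -3, 4, 0, 0.6], [0, 0, 0, 0, 0, 0, 0.6], [0, 0, 0, 0, 0, 0, 0.6]]])

```text
time_s: 25.38
tcp_pos: [0.5648, -0.0606, 0.2289]
tool_rot: [0.944, 0.33, -0.001, -0.001]
wrist_force: [-1.1, -0.2, -0.2]
width: 0.0513
grasp_force: 0.0
```

Run:
```python
from h import *
to(); a=save('scene','s2.png')[110:360,100:470]; b=save('top','t2.png')[110:260,105:305]
a=cv2.resize(a,(740,500))[:,:,::-1]; b=cv2.resize(b,None,fx=1.4,fy=1.4)[:,:,::-1]; a=a.copy(); a[290:,460:]=b[:210,:280]
cv2.imwrite('pics/fin.png',a)
```

```text
t 25.375 tcp [ 0.5648 -0.0606  0.2289] yaw 0.672 z [-0.001  0.001 -1.   ] F [-1.14 -0.18 -0.25] w 0.05127723396479136 q6 2.22
```

View pics/fin.png

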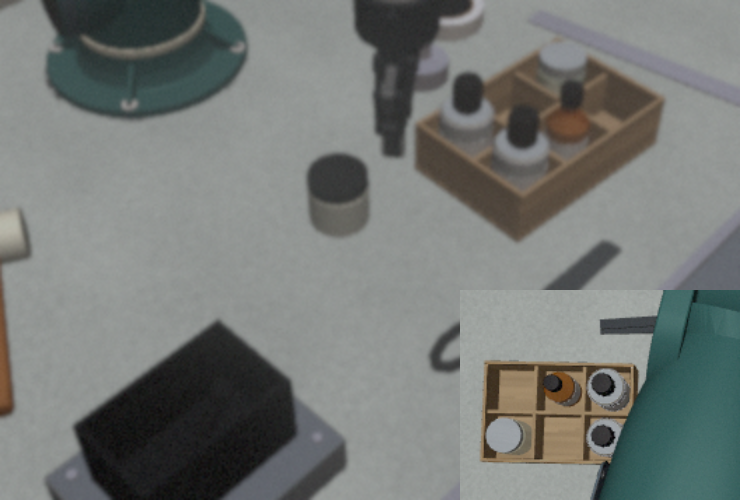

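Both tins stand upright in their own cells, at (468,110) and (522,150) in the composite. The crate hasn't moved and the arm is clear, so I'll hand the job in.

```bash
python3 -c "
from cell import env
print(env.close_job())"
```

```text
the job is handed in; nothing more can be done
None
```

The job is handed in, though the judge returned no verdict: I felt the lever upright (off) and pushed it left to low, and both cement tins now stand released and upright in their own crate cells.

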